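# Hold the secret-box lock set level over the shavings funnel

### The arm

A 6-joint arm with a two-finger parallel gripper is mounted at the origin on the work surface. World frame = base frame: x ahead of the robot, y to its left, z up, the work surface at z = 0. Lengths are in mm, angles in rad, forces in N, time in s.
With the tool pointing down it reaches from about 275 to 750 mm from the base axis. Payload 10.2 kg.
Tool frame: the origin (TCP) lies between the finger pads; the fingertips stand 22 mm ahead of it and the grasp point (between the pads) lies 3 mm ahead of it; z points along the fingers, y is the line along which they close (so a half turn about z gives the same grasp; the last joint's range is limited). The gripper opens to 85 mm and grips with 20 to 120 N. Pads are 22 mm wide; open, the fingers measure 114 mm over their backs; the gripper's body (76 mm by 85 mm) begins 54 mm behind the grasp point. The pads swing forward as they close: fully open they stand 13 mm farther back than shut.
Start: joints at [0.92, 0.313, 1.498, -0, 1.331, -0.223], TCP at [217.82, 477.688, 253.294] pointing down, gripper open.
Joint ranges: [-2.94, 2.94], [-0.97, 2.17], [0.19, 2.56], [-1.23, 4.37], [0.02, 3.11], [-2.88, 2.88]. Speed limits (rad/s): [2.39, 2.39, 3.01, 3.14, 3.14, 3.14].

### API

Orientations are given as a rotation vector (axis times angle).
In Python, from rig import arm, hand, telemetry, viewer, order, finder gives the robot as it stands. Calls block until the motion is done:
- arm.move_to(position, orientation): joint-space move of the TCP to a pose.
- arm.line_to(position, rotation=None, rate=150, force_limit=None): straight line of the TCP; rotation=None keeps the orientation; rate is the mean speed in mm/s. With force_limit (N) it stops when the force on the tool has changed by that much, and returns True; else False.
- arm.goto_joints(angles): joint-space move.
- hand.open_jaws() and hand.close(squeeze=None): open the fingers fully, or close them until they stop; squeeze is the grip in N (None keeps the last).
- arm.pause(seconds).
- arm.solve_ik(position, orientation): joint angles nearest the present ones, or None.
- telemetry.read_state(): the state.
- viewer.grab_frame(name): name is "side" or "top" or "wrist"; returns a dict with "frame" (400x640x3 uint8, red, green, blue), "vfov" (degrees; the focal length in pixels is half the picture's height over the tangent of half this angle, whatever the lens; pixels are square), "cx", "cy" (the principal point, pixels), "eye" and "rotation" of the camera in the world; the wrist camera has in their place "tool_from_camera" (4x4, takes a point from camera to tool coordinates, whose origin is the TCP and whose axes are the flange's). Camera axes: x right, y down, z forward; pixel columns grow to the right and rows downward; lengths in mm; the calibration is good to about 2 mm. A picture is of the moment at which its call begins: read the wrist's pose just before it. There is no depth.
A pose or a line that the arm cannot do raises arm.MotionError and nothing moves.
- order.hand_in(): hands the job in; it is judged then, once.
Trained networks look in a picture, given as the dict that the camera call returned (one of the last four; its "shot" number tells which), for a name from the list of things; names that differ only in an ending like _2 or _b are one class to them, and where a whole thing is asked for, a point or a joint stands for the part that bears it (a point fixed in the world has none). Each returns a list of dicts, best first, with "score" (0 to 1); they miss things now and then, are a little off and sometimes report something else, mostly with a low value. They report only what shows in the picture. A call takes as long as a camera call. They do not tell look-alikes from the thing itself.
- finder.outline_of(picture, target): "region" (400x640 bool, what is visible of it) and "box" ([centre column, centre row, width, height] in pixels, round what is visible of it).
- finder.landmark_of(picture, target): "position" ([column, row] in pixels: a listed point, or the origin of a listed thing).
The state is a dict: "clock": time; "qpos": joint angles; "qd": joint speeds; "joint_efforts": joint torques, N m; "ee_pos": TCP position; "eef_rot": TCP orientation; "ft_force": force on the tool from outside, world axes, zero at the start; "wrist_torque": the same for the moment, N m; "finger_gap": finger opening in mm; "gripper_force": force on a finger pad.
Only numpy, scipy, OpenCV 4.12 (cv2) and the standard library are available. Lean on these libraries where they do the work, as an engineer would, in place of code of your own. Each camera call takes 0.05 s, during which the arm holds its last target. There are 200 camera calls.

### The job

The lock set of a secret box is to be brushed clean: lay the larger of the two ebony dovetail keys flat and fully home in the butterfly-shaped pocket of the wooden carrying tray, where the steel lock ball already rests loose in its round pocket. Then pick the tray up by its upright grip, carry it without tipping so that neither part leaves its pocket, and finish while still holding it, level and still, centred over the tin funnel beside the table and about 15 cm above the funnel's mouth, so that I can brush the dust down into the bucket. Leave the smaller key, the glass weight, the gauge and the mulberry box where they are.

Things in the scene. Friction and masses are not known exactly. Their poses are not given: they have to be found in the camera images.
- tray: Pale paulownia carrying tray 190 x 96 mm, loose on the table. Origin: centre of its underside; x along its length towards the butterfly key pocket (the round ball pocket is on the -x side), z up. Deck 17 mm above the underside; both pockets 5 mm deep, lined red. The upright darker grip is 60 mm long along x, 16 mm thick along y, its top at 67 mm; its foot strip, 76 x 22 mm, ends at 23 mm.
- tray_grip (a point): Point inside the upright grip, on the tray's centre line, 47 mm above the tray's underside and 20 mm below the top of the grip (16 mm thick along the tray's y). The tray (about 0.14 kg empty) balances within about 10 mm of it, loaded.
- tray_key_pocket (a point): Centre of the floor of the butterfly pocket, 60 mm from the tray's origin along its +x, 12 mm above the tray's underside. The pocket's long axis lies along the tray's y; it is 53.6 mm long, 30.6 mm wide at both ends and 17.7 mm at the waist, 5 mm deep: about 1.8 mm of play all round the larger key, which stands 11 mm above the deck when home.
- tray_ball_pocket (a point): Where the ball's centre is when the ball is in the middle of its round pocket (40 mm across, 5 mm deep): 60 mm from the tray's origin along -x, 23 mm above the tray's underside. The ball can roll about 9 mm to any side of it.
- lock_ball_center (a point): Centre of the loose steel lock ball, 22 mm in diameter, about 44 g, lying in the tray's round pocket from the start.
- key_large: The larger black ebony dovetail key (butterfly shape): 50 mm long, 26 mm wide at its flat ends, 14 mm at the waist, 16 mm thick, its edges bevelled by 1.5 mm, about 19 g, lying flat on the table. Origin: centre of its underside; x along its length, z up. It is alike end for end.
- key_small: The smaller black ebony dovetail key, to be left alone: 36 mm long, 19 mm wide at the ends, 10 mm at the waist, 12 mm thick. Origin: centre of its underside; x along its length. The two keys lie at the robot's left, either one nearer the robot.
- funnel_mouth (a point): Centre of the round mouth (232 mm across) of the tin funnel, in the plane of its rim, 50 mm below the table top. The funnel is set in a fixed pine board (340 x 300 mm) just off the table's right-hand edge (the table ends at about y = -0.15; nothing else stands there), and its spout leads into a bucket. z up.
- glass_weight: Green glass dome weight, 72 mm across, 41 mm high, on the table; leave alone. Origin: centre of its underside.
- gauge: Boxwood cutting gauge lying on the table: beam 190 mm long, 14 mm square, fence 66 x 22 mm and 34 mm high; leave alone. Origin: middle of the beam's underside; x along the beam.
- mulberry_box: Mulberry box 160 x 110 x 75 mm, one half lacquered dark red, the other bare wood; leave alone. Origin: centre of its underside; x along its length.
There are look-alikes about, which are no part of the job. Leave any red look-alike of the key_large alone.

How it is judged (in metres and radians):
On the way, in this order (a step that is already met when the one before it is completed fails the run):
1. the larger key lies home in the butterfly pocket, flat and square, let go, with the tray on the table (distance between key_large and tray_key_pocket below 0.004 m and angle between the x axis of key_large and the y axis of tray, either way round below 0.12 rad and angle between the z axis of key_large and the z axis of tray, either way round below 0.05 rad and distance between lock_ball_center and tray_ball_pocket below 0.014 m and contact force between the fingers and key_large below 0.1 N and height (world z) of tray below 0.01 m), for 0.2 s.
2. the tray is lifted off the table with key and ball in their pockets (distance between key_large and tray_key_pocket below 0.004 m and angle between the x axis of key_large and the y axis of tray, either way round below 0.12 rad and angle between the z axis of key_large and the z axis of tray, either way round below 0.05 rad and distance between lock_ball_center and tray_ball_pocket below 0.014 m and height (world z) of tray above 0.03 m and contact force between the fingers and tray above 1 N), for 0.2 s.
At the end, for the whole second after the job is handed in: The gripper alone holds the tray, centre within 30 mm of the funnel's axis, underside 100 to 200 mm above its mouth, within 5 degrees of level and still; larger key home in its pocket (within 4 mm, 7 degrees square, 3 degrees flat), ball in its pocket (distance between key_large and tray_key_pocket below 0.004 m and angle between the x axis of key_large and the y axis of tray, either way round below 0.12 rad and angle between the z axis of key_large and the z axis of tray, either way round below 0.05 rad and distance between lock_ball_center and tray_ball_pocket below 0.014 m and horizontal distance between tray and funnel_mouth below 0.03 m and z of tray in the frame of funnel_mouth between 0.1 and 0.2 m and angle between tray's own z axis and vertical below 0.087 rad and linear speed of tray below 0.03 m/s and angular speed of tray below 0.5 rad/s and contact force between the fingers and tray above 1 N and contact force between tray and key_small below 0.1 N and contact force between tray and glass_weight below 0.1 N and contact force between tray and gauge below 0.1 N and contact force between tray and mulberry_box below 0.1 N and contact force between tray and table below 0.1 N and contact force between tray and funnel below 0.1 N); the arm keeps its last pose, push and grip.
It fails at once if the ball leaves its pocket (distance between lock_ball_center and tray_ball_pocket above 0.018 m).
It fails at once if the tray is tipped by more than 15 degrees (angle between tray's own z axis and vertical above 0.26 rad).
It fails at once if the smaller key, the glass weight, the gauge or the mulberry box is shifted by more than 20 mm (distance of any of key_small, glass_weight, gauge, mulberry_box from where it was at the start of the episode above 0.02 m).
It also fails if it takes over 45 s, if anything falls off the work surface, if the arm or the gripper's body presses on something with over 40 N, if the wrist force passes 120 N, or if a joint passes its speed limit or range.

## Working session

There is one attempt and no reset: what is moved stays moved. The work goes in short steps, each a Python script; the robot and the scene stay as the last script left them, time stands still between calls to the robot, and variables do not carry over. Pictures are saved under pics/ and viewed, at most 12 in all, crops included, and the job is handed in when it is done.

```bash
mkdir -p pics; cat > h.py <<'E'
import numpy as np, cv2
from scipy.spatial.transform import Rotation as R
from rig import arm, hand, telemetry, viewer, order, finder
def shot(n):
    s=telemetry.read_state() if n=="wrist" else None
    p=viewer.grab_frame(n)
    if n=="wrist":
        T=np.array(p["tool_from_camera"]); Rt=R.from_rotvec(s["eef_rot"]).as_matrix()
        p["C"]=Rt@T[:3,3]+np.array(s["ee_pos"]); p["M"]=Rt@T[:3,:3]
    else:
        p["C"]=np.array(p["eye"]); r=np.array(p["rotation"]); p["M"]=r if r.shape==(3,3) else R.from_rotvec(r).as_matrix()
    p["f"]=200/np.tan(np.radians(p["vfov"])/2); return p
def px2w(p,uv,z):
    uv=np.atleast_2d(np.array(uv,float)); d=np.c_[(uv[:,0]-p["cx"])/p["f"],(uv[:,1]-p["cy"])/p["f"],np.ones(len(uv))]@p["M"].T
    return p["C"]+d*((z-p["C"][2])/d[:,2])[:,None]
def w2px(p,w):
    c=(np.atleast_2d(w)-p["C"])@p["M"]; return c[:,:2]/c[:,2:]*p["f"]+[p["cx"],p["cy"]]
def save(p,name,s=1): cv2.imwrite(f"pics/{name}.png",cv2.resize(p["frame"][:,:,::-1],None,fx=s,fy=s))
E
python3 - <<'E'
from h import *
t=shot("top"); s=shot("side"); w=shot("wrist")
print({k:v for k,v in t.items() if k not in("frame",)})
save(t,"t0",1.25);save(s,"s0",1.25);save(w,"w0",1.25)
Z=dict(tray=0,tray_grip=47,tray_key_pocket=12,tray_ball_pocket=23,lock_ball_center=23,key_large=0,key_small=0,funnel_mouth=-50,glass_weight=0,gauge=0,mulberry_box=0)
for nm,p in(("top",t),("side",s),("wrist",w)):
  for n,z in Z.items():
    print(nm,n,[(round(d["score"],2),np.round(d["position"]).tolist(),px2w(p,d["position"],z)[0].round(1).tolist()) for d in finder.landmark_of(p,n)][:4])
print(telemetry.read_state())
E
```

```text
{'vfov': 45.79480355940075, 'cx': 317.28669645466204, 'cy': 204.59542711305107, 'eye': array([ 425.44269765,   80.69335145, 1085.37858411]), 'rotation': array([-2.11952997,  2.17373242, -0.18785144]), 'shot': 1, 'C': array([ 425.44269765,   80.69335145, 1085.37858411]), 'M': array([[-0.02640605, -0.98724361,  0.157012  ],
       [-0.99954345,  0.02376833, -0.01865371],
       [ 0.01468384, -0.15743288, -0.98742051]]), 'f': np.float64(473.52621454418096)}
top tray [(0.93, [335.0, 230.0], [536.9, 21.0, 0.0]), (0.37, [358.0, 217.0], [567.7, -32.1, 0.0])]
top tray_grip [(0.88, [338.0, 232.0], [529.0, 16.4, 47.0]), (0.29, [202.0, 280.0], [432.7, 313.8, 47.0])]
top tray_key_pocket [(0.81, [308.0, 248.0], [498.4, 85.1, 12.0])]
top tray_ball_pocket [(0.77, [359.0, 219.0], [558.6, -32.5, 23.0])]
top lock_ball_center [(0.58, [357.0, 222.0], [552.8, -27.7, 23.0])]
top key_large [(0.67, [345.0, 152.0], [722.9, -8.0, 0.0]), (0.59, [241.0, 246.0], [505.8, 236.5, 0.0]), (0.5, [153.0, 225.0], [560.0, 438.7, 0.0]), (0.46, [199.0, 234.0], [535.9, 333.5, 0.0])]
top key_small [(0.6, [201.0, 280.0], [433
[... 1527 characters left out ...]
ist mulberry_box []
{'clock': 1.8, 'qpos': array([ 9.19581578e-01,  3.12903413e-01,  1.49770333e+00, -8.26984773e-07,
        1.33096964e+00, -2.23419067e-01]), 'qd': array([ 0.0001524 ,  0.00058524,  0.00053891, -0.00146674,  0.00102659,
        0.00031143]), 'joint_efforts': array([-4.82146006e-04, -4.12169516e+01, -2.59893286e+01, -2.61277510e-04,
        5.61989691e-04, -2.22344426e-05]), 'ee_pos': array([217.83245119, 477.68868571, 253.29117451]), 'eef_rot': array([6.66865574e-01, 3.06999134e+00, 2.26260929e-05]), 'ft_force': array([-0.18326819,  0.36023747,  1.08398169]), 'wrist_torque': array([0.04587319, 0.02679565, 0.03144799]), 'gripper_force': 0.0, 'finger_gap': 85.19925306083951}
```

View images.

View pics/t0.png

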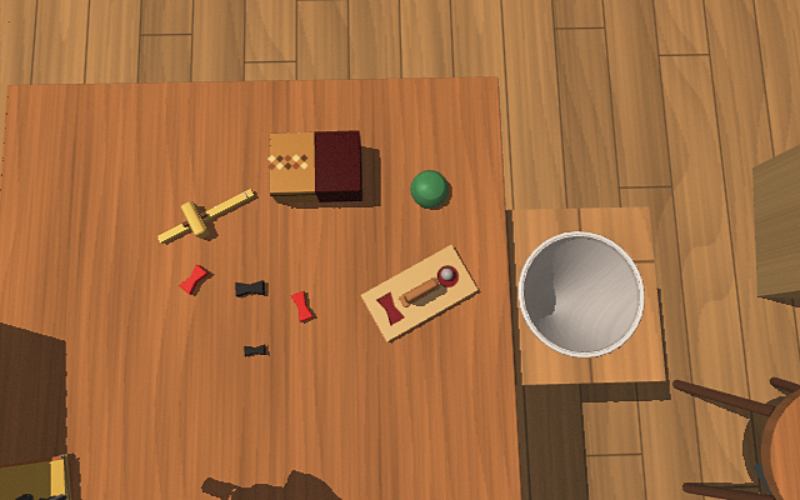

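View pics/s0.png

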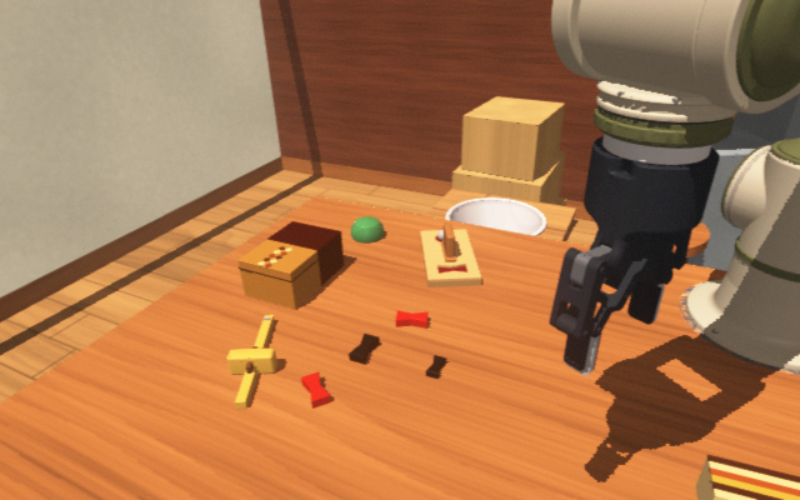

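Top view: large black key at about (251,288) in the 1.25x picture, the small one at (256,350). The red look-alikes are at (193,279) and (302,306). The tray is at (420,293), its key pocket towards the lower left, and the funnel is at (581,294). The side view agrees. Next I'll look at the key and the tray with the wrist camera.

```bash
cat >> h.py <<'E'
def down(yaw):  # tool y (closing line) at world angle yaw
    y=np.array([np.cos(yaw),np.sin(yaw),0]); z=np.array([0,0,-1.]); return R.from_matrix(np.c_[np.cross(y,z),y,z]).as_rotvec()
E
python3 - <<'E'
from h import *
w=shot("wrist"); Rt=R.from_rotvec(telemetry.read_state()["eef_rot"]).as_matrix()
print(np.round(w["tool_from_camera"],2), w["vfov"],w["cx"],w["cy"])
T=np.array(w["tool_from_camera"])
ax=T[:3,2]; foot=T[:3,3]+ax*((250-T[2,3])/ax[2])   # where the optical axis meets table if TCP at 250
Rd=R.from_rotvec(down(np.pi/2)).as_matrix(); off=Rd@foot; print("off",off)
arm.move_to([536-off[0],330-off[1],250],down(np.pi/2))
w=shot("wrist"); save(w,"w1",1.25)
for n in("key_large","key_small"):
  print(n,[(round(d["score"],2),np.round(d["position"]).tolist(),px2w(w,d["position"],0)[0].round(1).tolist()) for d in finder.landmark_of(w,n)])
o=finder.outline_of(w,"key_large")
for d in o: print(round(d["score"],2),np.round(d["box"]))
yw=np.radians(27); off=R.from_rotvec(down(yw)).as_matrix()@foot
arm.move_to([530-off[0],22-off[1],250],down(yw))
w=shot("wrist"); save(w,"w2",1.25)
for n,z in dict(tray=0,tray_grip=47,tray_key_pocket=12,tray_ball_pocket=23,lock_ball_center=23).items():
  print(n,[(round(d["score"],2),np.round(d["position"]).tolist(),px2w(w,d["position"],z)[0].round(1).tolist()) for d in finder.landmark_of(w,n)])
import pickle; pickle.dump(w,open("w2.pkl","wb"))
print(telemetry.read_state()["clock"])
E
```

```text
[[  -0.     -0.95   -0.31   80.91]
 [   1.     -0.      0.      0.61]
 [  -0.     -0.31    0.95 -119.48]
 [   0.      0.      0.      1.  ]] 59.60629901418096 318.89150793494883 203.85868917080043
off [  41.01063646    0.66008587 -250.        ]
key_large [(0.92, [230.0, 179.0], [507.3, 234.4, 0.0]), (0.58, [405.0, 228.0], [564.3, 429.6, 0.0])]
key_small [(0.64, [306.0, 108.0], [432.5, 318.1, 0.0])]
0.88 [228. 181.  44.  52.]
0.84 [407. 228.  47.  46.]
0.79 [316. 211.  47.  28.]
tray [(0.82, [317.0, 204.0], [527.6, 22.3, 0.0])]
tray_grip [(0.8, [317.0, 218.0], [527.8, 23.3, 47.0]), (0.4, [587.0, 156.0], [723.8, 192.4, 47.0])]
tray_key_pocket [(0.95, [316.0, 153.0], [500.4, 74.8, 12.0])]
tray_ball_pocket [(0.74, [319.0, 266.0], [559.2, -35.0, 23.0])]
lock_ball_center [(0.83, [320.0, 260.0], [556.8, -27.9, 23.0])]
4.6083
```

View pics/w1.png

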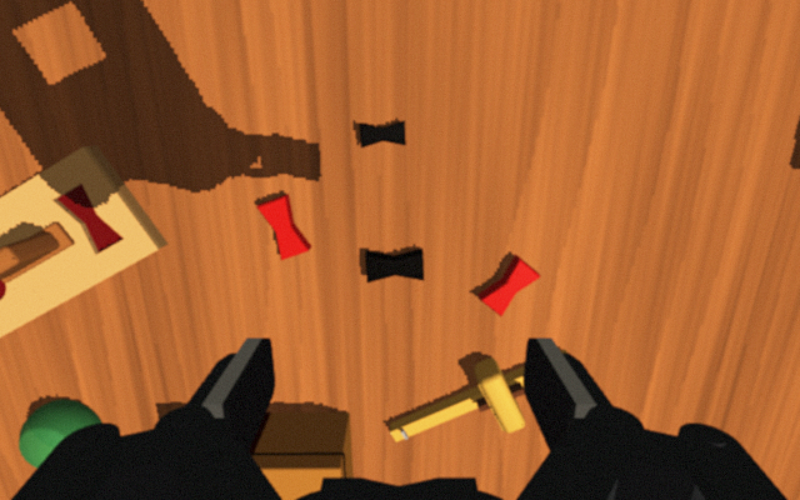

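View pics/w2.png

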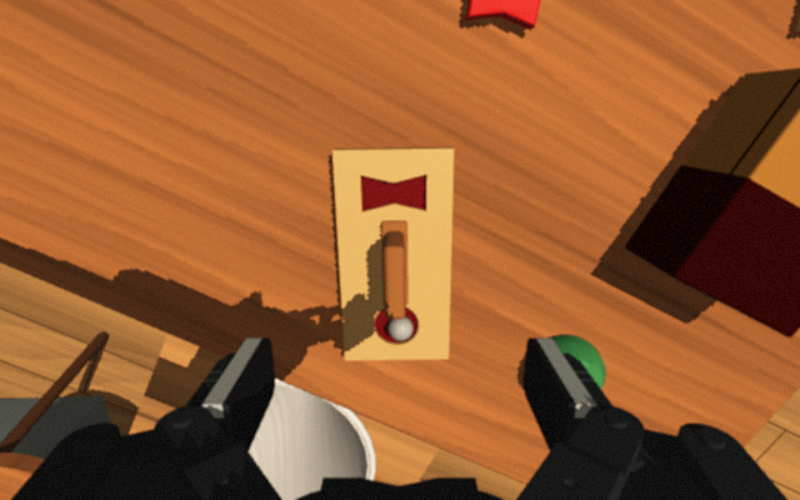

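The pocket shows clearly at about (394,193) in the tray picture, and the large key at (394,265) in the other. I'll fit outlines of both from equivalent close views, then grasp the key across its ends.

```bash
cat >> h.py <<'E'
from scipy.optimize import minimize
T_AX=np.array([41.0,0.6])  # foot of optical axis in "up" direction -tool x, used with hover()
def butterfly(x,y,yaw,L,W,w):
    P=np.array([[-L,-W],[0,-w],[L,-W],[L,W],[0,w],[-L,W]])/2
    c,s=np.cos(yaw),np.sin(yaw); return P@np.array([[c,s],[-s,c]])+[x,y]
S=4
def render(p,q,dims,zs):
    m=np.zeros((400*S,640*S),np.uint8); B=butterfly(*q,*dims)
    I=[np.round((w2px(p,np.c_[B,np.full(6,z)])+.5)*S).astype(np.int32) for z in zs]
    for i in I: cv2.fillPoly(m,[i],1)
    if len(I)>1:
        for k in range(6):
            j=(k+1)%6; cv2.fillConvexPoly(m,cv2.convexHull(np.array([I[0][k],I[0][j],I[1][j],I[1][k]])),1)
    return m
def fit(p,mask,q0,dims,zs):
    u,v=w2px(p,[[q0[0],q0[1],zs[0]]])[0]; n,l,st,c=cv2.connectedComponentsWithStats(mask.astype(np.uint8))
    k=min((i for i in range(1,n) if st[i,4]>60),key=lambda i:np.hypot(*(c[i]-[u,v])))
    M=cv2.resize((l==k).astype(np.float32),None,fx=S,fy=S,interpolation=cv2.INTER_LINEAR)>.5
    def cost(d): return np.count_nonzero(render(p,(q0[0]+d[0],q0[1]+d[1],q0[2]+d[2]/30),dims,zs)!=M)/M.sum()
    c0=px2w(p,c[k],np.mean(zs))[0][:2]-q0[:2]
    r=min((minimize(cost,[c0[0],c0[1],a],method="Nelder-Mead",options=dict(initial_simplex=np.array([[c0[0],c0[1],a]]+[[c0[0]+3*(i==0),c0[1]+3*(i==1),a+4*(i==2)] for i in range(3)]),maxfev=120)) for a in(-4,4)),key=lambda r:r.fun)
    return np.array([q0[0]+r.x[0],q0[1]+r.x[1],q0[2]+r.x[2]/30]),r.fun
def pocketmask(p): f=p["frame"].astype(int); return (f[...,0]>1.8*f[...,1]+25)&(f[...,0]<190)&(f[...,1]<60)
def blackmask(p): return p["frame"].max(2)<48
def hover(xy,yaw,z):
    Rd=R.from_rotvec(down(yaw)).as_matrix(); a=np.array([-.31,0,.95]); o=np.array([80.9,.6,-119.5]); o=o+a*((z-o[2])/a[2])
    xy=np.array(xy)-(Rd@o)[:2]; arm.move_to([xy[0],xy[1],z],down(yaw))
KD,PD=(50,26,14),(53.6,30.6,17.7)
E
python3 - <<'E'
from h import *
import pickle
w=pickle.load(open("w2.pkl","rb"))
q,c=fit(w,pocketmask(w),(500,75,np.radians(27)),PD,[17]); print("pocket",q,np.degrees(q[2]),c)
if c<.25:
    hover(q[:2],q[2],190); p=shot("wrist"); save(p,"p3")
    q,c=fit(p,pocketmask(p),q,PD,[17]); print("pocket",q,np.degrees(q[2]),c); np.save("pocket.npy",q)
    hover((536,330),np.pi/2,178); p=shot("wrist"); save(p,"k3",1)
    k,c=fit(p,blackmask(p),(536,330,np.pi/2),KD,[1.5,14.5]); print("key",k,np.degrees(k[2]),c); np.save("key.npy",k)
print(telemetry.read_state()["clock"])
cv2.imwrite("pics/c3.png",np.hstack([cv2.imread("pics/p3.png")[60:340,120:520],cv2.imread("pics/k3.png")[60:340,120:520]]))
E
```

```text
pocket [4.98955547e+02 7.32163376e+01 4.66822272e-01] 26.7469459728464 0.21092064253176696
pocket [4.98187276e+02 7.31341348e+01 4.93688095e-01] 28.286244261040167 0.22591183928223132
key [541.67716676 326.872664     1.61069045] 92.2857646263653 0.10232744783306581
6.05
```

View pics/c3.png

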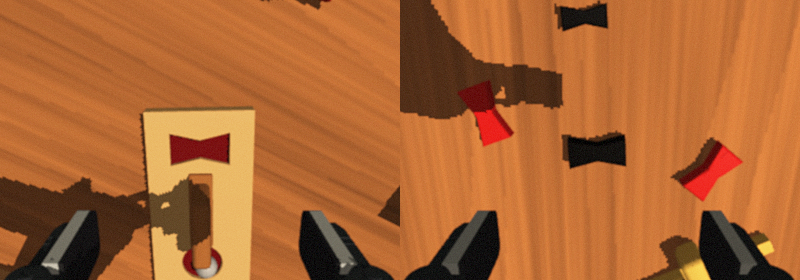

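```bash
python3 - <<'E'
from h import *
hoverless=shot("wrist")  # still over the key
k=np.load("key.npy"); q=np.load("pocket.npy")
f=cv2.imread("pics/p3.png"); print(f[205:212:2,300:340:6,::-1].tolist())
M=hoverless
m=render(M,k,KD,[1.5,14.5]); a=cv2.resize(M["frame"][:,:,::-1],None,fx=S,fy=S); cv2.drawContours(a,cv2.findContours(m,0,2)[0],-1,(0,255,0),1)
b=cv2.resize(f,None,fx=S,fy=S); 
P=dict(frame=f[:,:,::-1]); pm=pocketmask(P).astype(np.uint8)
pm=cv2.resize(pm,None,fx=S,fy=S,interpolation=0); cv2.drawContours(b,cv2.findContours(pm,0,2)[0],-1,(0,255,0),1)
# replay camera at pocket hover
Rd=R.from_rotvec(down(np.radians(26.7469))).as_matrix(); T=np.array(M["tool_from_camera"]); aa=np.array([-.31,0,.95]); o=np.array([80.9,.6,-119.5]); o=o+aa*((190-o[2])/aa[2])
t=np.array([498.956,73.216])-(Rd@o)[:2]
P.update(C=Rd@T[:3,3]+[t[0],t[1],190],M=Rd@T[:3,:3],f=M["f"],cx=M["cx"],cy=M["cy"])
r=render(P,q,PD,[17]); cv2.drawContours(b,cv2.findContours(r,0,2)[0],-1,(255,0,0),2)
cv2.imwrite("pics/c4.png",np.hstack([b[700:1000,1080:1480],a[700:1000,1080:1480]]))
E
```

```text
[[[122, 19, 14], [123, 19, 18], [121, 16, 18], [123, 22, 20], [123, 22, 22], [120, 10, 16], [126, 19, 18]], [[127, 19, 21], [120, 16, 17], [119, 12, 14], [123, 16, 14], [120, 9, 11], [121, 16, 17], [126, 20, 23]], [[125, 19, 24], [124, 21, 21], [124, 17, 18], [117, 14, 12], [123, 16, 22], [128, 20, 20], [126, 23, 22]], [[117, 10, 14], [122, 9, 13], [122, 19, 20], [123, 16, 20], [119, 13, 14], [126, 18, 25], [122, 17, 18]]]
```

View pics/c4.png

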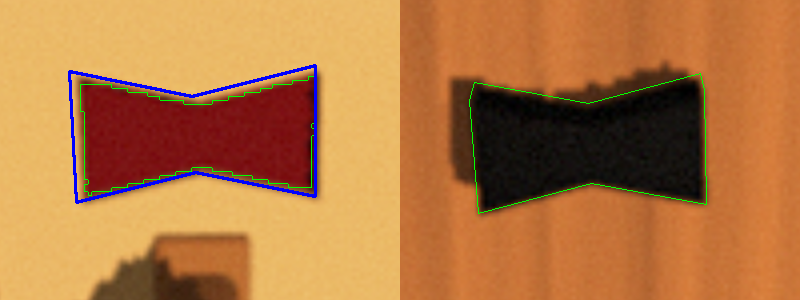

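Key fit is tight. The red area in the pocket is only the visible floor because the walls are pale, so I'll refit it as the intersection of rim and floor with a mid-level threshold.

```bash
python3 - <<'E'
s=open("h.py").read()
s=s.replace('''    for i in I: cv2.fillPoly(m,[i],1)
    if''','''    if zs[0]>zs[-1]: return cv2.fillPoly(m.copy(),[I[0]],1)&cv2.fillPoly(m.copy(),[I[1]],1)
    for i in I: cv2.fillPoly(m,[i],1)
    if''').replace('(f[...,0]<190)&(f[...,1]<60)','(f[...,0]<215)&(f[...,1]<95)&(f[...,2]<70)')
open("h.py","w").write(s)
E
python3 - <<'E'
from h import *
import pickle
M=pickle.load(open("w2.pkl","rb")); f=cv2.imread("pics/p3.png"); P=dict(frame=f[:,:,::-1])
Rd=R.from_rotvec(down(np.radians(26.7469))).as_matrix(); T=np.array(M["tool_from_camera"]); aa=np.array([-.31,0,.95]); o=np.array([80.9,.6,-119.5]); o=o+aa*((190-o[2])/aa[2])
t=np.array([498.956,73.216])-(Rd@o)[:2]
P.update(C=Rd@T[:3,3]+[t[0],t[1],190],M=Rd@T[:3,:3],f=M["f"],cx=M["cx"],cy=M["cy"])
for nm,p in(("w2",M),("p3",P)):
  m=pocketmask(p); y,x=np.nonzero(m[190:225,280:350] if nm=="p3" else m[130:170,270:360]); print(nm,m.sum(),np.ptp(x),np.ptp(y))
  for zs in([17],[17,12]):
    for sc in(1,.96):
      q,c=fit(p,m,(498.5,73,.475),tuple(sc*np.array(PD)),zs); print(zs,sc,q.round(2),np.degrees(q[2]).round(2),round(c,3))
b=cv2.resize(f,None,fx=S,fy=S,interpolation=cv2.INTER_CUBIC)
for z,col in((17,(255,0,0)),(12,(0,255,0))): cv2.polylines(b,[np.round((w2px(P,np.c_[butterfly(*q,*PD),np.full(6,z)])+.5)*S).astype(np.int32)],True,col,1)
# deck corners & grip as check
cv2.imwrite("pics/c5.png",cv2.resize(b[700:1000,1080:1480],None,fx=2,fy=2))
E
```

```text
w2 9071 50 26
[17] 1 [498.7   72.84   0.52] 29.6 0.203
[17] 0.96 [4.9856e+02 7.3190e+01 4.9000e-01] 28.3 0.112
[17, 12] 1 [4.9912e+02 7.2590e+01 4.8000e-01] 27.6 0.13
[17, 12] 0.96 [4.9878e+02 7.2770e+01 4.9000e-01] 27.88 0.052
p3 4735 58 29
[17] 1 [4.9988e+02 7.3250e+01 4.9000e-01] 28.0 0.217
[17] 0.96 [4.9857e+02 7.3530e+01 4.7000e-01] 27.05 0.128
[17, 12] 1 [4.9903e+02 7.2510e+01 4.9000e-01] 28.15 0.099
[17, 12] 0.96 [4.9882e+02 7.2610e+01 4.9000e-01] 27.93 0.043
```

View pics/c5.png

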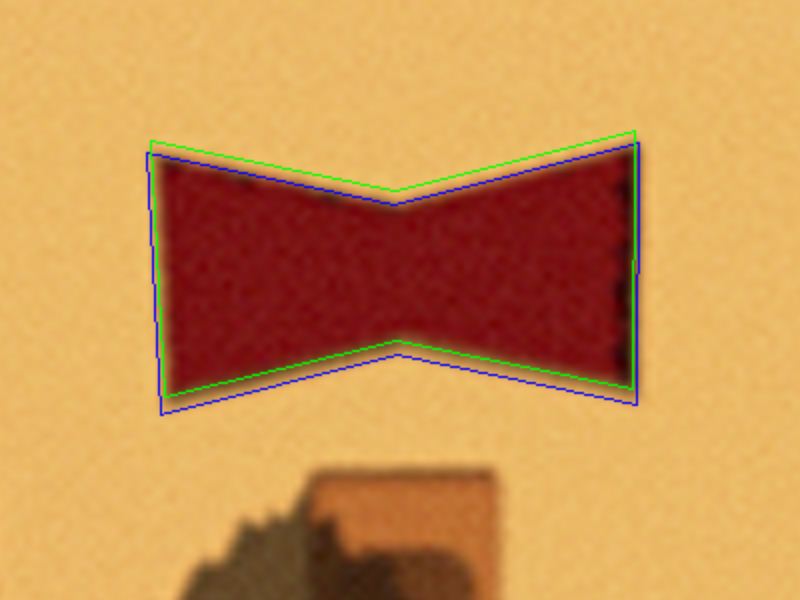

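```bash
python3 - <<'E'
from h import *
k=np.load("key.npy"); q=np.array([498.82,72.61,np.radians(27.93)]); np.save("pocket.npy",q)
arm.move_to([k[0],k[1],75],down(k[2]))
print(arm.line_to([k[0],k[1],26],rate=80,force_limit=8))
hand.close(squeeze=20); s=telemetry.read_state(); print(s["finger_gap"],s["gripper_force"],s["ee_pos"])
arm.line_to([k[0],k[1],130],rate=120)
p=shot("wrist"); save(p,"g6")
arm.move_to([q[0],q[1],110],down(q[2])); p2=shot("wrist"); s=telemetry.read_state(); save(p2,"g7")
print(s["finger_gap"],s["ee_pos"],s["clock"])
import pickle; pickle.dump(p2,open("g7.pkl","wb"))
# expected key silhouette in hand, at TCP z 110 -> key bottom 84
e=s["ee_pos"]; m=render(p2,(e[0],e[1],q[2]),KD,[85.5,98.5]); a=cv2.resize(p2["frame"][:,:,::-1],None,fx=S,fy=S); cv2.drawContours(a,cv2.findContours(m,0,2)[0],-1,(0,255,0),1)
a=a[600:1600,680:1880]; cv2.imwrite("pics/c7.png",cv2.resize(a,(720,600)))
E
```

```text
False
49.305075819562035 21.19635997340083 [541.95358823 326.98603064  26.53322394]
49.612064236002496 [499.23091506  73.43419975 110.04973001] 9.9167
```

View pics/c7.png

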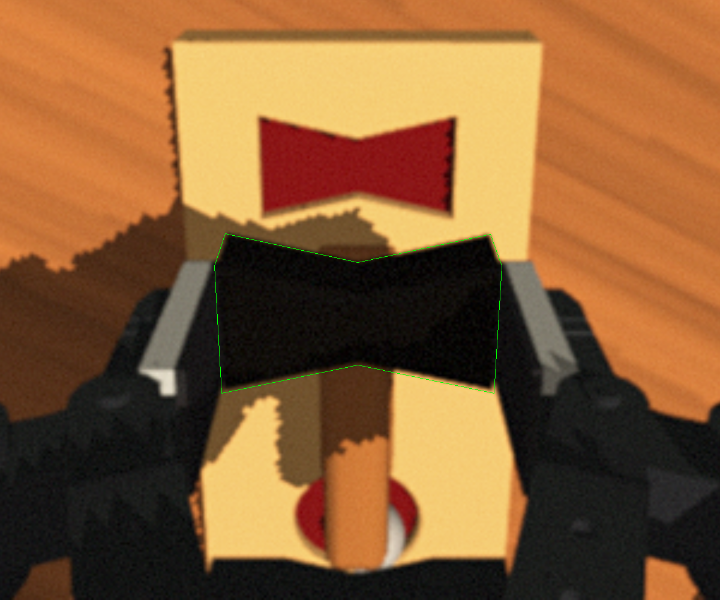

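The key is held square and centred. Lowering it into the pocket.

```bash
python3 - <<'E'
from h import *
q=np.load("pocket.npy"); rv=down(q[2])
arm.line_to([q[0],q[1],52],rv,rate=80); arm.pause(.3)
s=telemetry.read_state(); print(s["ee_pos"],s["ft_force"])
hit=arm.line_to([q[0],q[1],38.3],rv,rate=20,force_limit=5); s=telemetry.read_state(); print(hit,s["ee_pos"],s["ft_force"],s["clock"])
if not hit or s["ee_pos"][2]<41:
    hand.open_jaws(); arm.line_to([q[0],q[1],110],rv,rate=120); hover(q[:2],q[2],190)
p=shot("wrist"); cv2.imwrite("pics/c8.png",cv2.resize(p["frame"][120:400,180:460,::-1],None,fx=2,fy=2))
k,c=fit(p,blackmask(p),q,KD,[17,17+9.5]) if p["C"][2]>250 else (0,0); print(k-q,c,telemetry.read_state()["clock"])
E
```

```text
[498.94940971  72.58458712  52.26987105] [-0.60332587  0.46500957  0.41756919]
True [498.6330595  72.6173737  38.4850925] [-0.98193193 -0.68622272  5.00666741] 11.75
[-0.4593429   0.94314409 -0.01545414] 0.049570100017546935 13.425
```

View pics/c8.png

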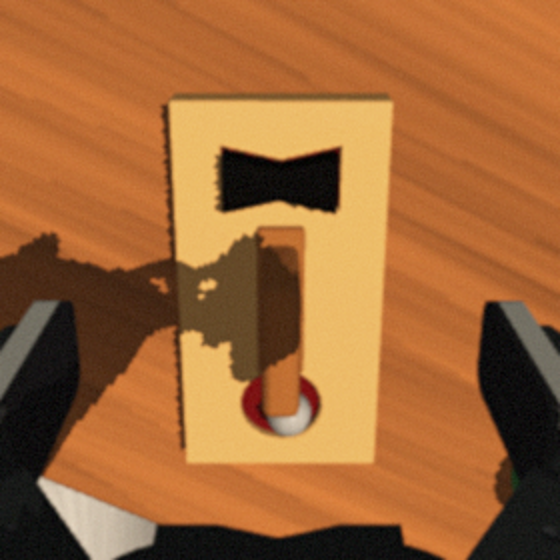

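Key is home (down to 38.5 mm, fits flat in the pocket). Now I'll grasp the grip and lift.

```bash
python3 - <<'E'
from h import *
q=np.load("pocket.npy"); rv=down(q[2]); c=q[:2]-60*np.array([-np.sin(q[2]),np.cos(q[2])]); print(c)
arm.move_to([c[0],c[1],140],rv)
print(arm.line_to([c[0],c[1],50],rv,rate=100,force_limit=8))
hand.close(squeeze=60); s=telemetry.read_state(); print(s["finger_gap"],s["gripper_force"],s["ee_pos"],s["clock"])
arm.line_to([c[0],c[1],100],rv,rate=60); arm.pause(.3)
arm.line_to([c[0],c[1],150],rv,rate=80)
s=telemetry.read_state(); print(s["finger_gap"],s["gripper_force"],s["ft_force"],s["wrist_torque"],s["clock"])
p=shot("wrist"); a=p["frame"][:,120:520,::-1]; t=shot("top"); b=t["frame"][100:300,240:440,::-1]
cv2.imwrite("pics/c9.png",np.hstack([a,cv2.resize(b,(400,400))]))
E
```

```text
[526.92354932  19.59876991]
False
15.248539285703368 58.82117807865143 [527.07331447  19.57362838  50.15524612] 15.575
15.641050385881123 58.43145310878754 [ 0.68266892  0.23228879 -2.65946769] [ 0.0382897  -0.02522818 -0.04550931] 17.6333
```

View pics/c9.png

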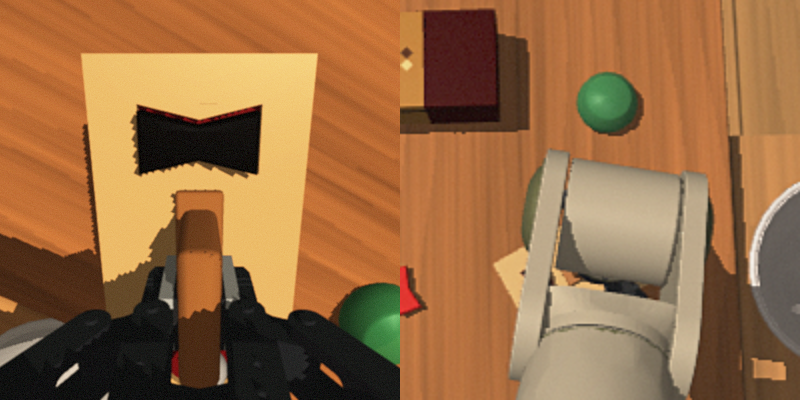

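The tray is lifted level, with the key at (200,140) in its pocket and the ball in place. Carrying it to the funnel.

```bash
python3 - <<'E'
from h import *
rv=down(np.load("pocket.npy")[2])
arm.line_to([522.5,-296,152],rv,rate=120); arm.pause(.8)
s=telemetry.read_state(); print(s["ee_pos"],s["finger_gap"],s["gripper_force"],s["ft_force"],s["wrist_torque"],s["clock"])
p=shot("wrist"); t=shot("top"); sd=shot("side")
cv2.imwrite("pics/c10.png",np.hstack([p["frame"][:,120:520,::-1],np.vstack([cv2.resize(t["frame"][150:320,370:570,::-1],(400,340)),cv2.resize(sd["frame"][100:230,300:500,::-1],(400,260))])[:400]]))
E
```

```text
[ 522.48788061 -295.99102008  151.99471152] 15.45718935496304 58.43479514122009 [ 0.54942039 -0.24550548 -2.00241687] [ 0.04836074  0.0152838  -0.03581222] 21.3167
```

View pics/c10.png

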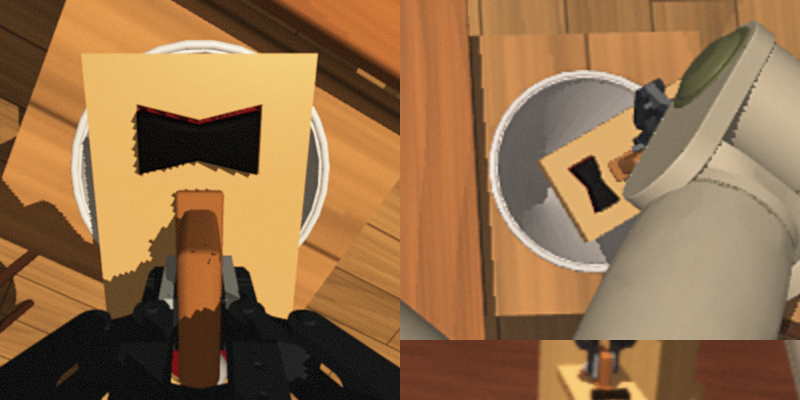

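The tray is centred over the funnel, level, with the key and ball in their pockets.

```bash
python3 -c "
from rig import order; print(order.hand_in())"
```

```text
the job is handed in; nothing more can be done
None
```

The job is handed in: the larger key lies home in the butterfly pocket, and the gripper holds the tray level and still over the funnel's centre, about 15 cm above its mouth, with the ball in its pocket (21 s used). The hand-in call returned no verdict.

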